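# Empty the ball-mill jar into the tray

## Robot

A 6-joint arm with a two-finger parallel gripper is mounted at the origin on a cart in front of the work surface, level with it; the furniture and walls round the work are solid. World frame = base frame: x ahead of the robot, y to its left, z up, the work surface at z = 0. Lengths are in mm, angles in rad, forces in N, time in s.
With the tool pointing down it reaches from about 250 to 850 mm from the base axis. Payload 12.5 kg.
Tool frame: the origin (TCP) lies midway between the tips of the shut fingers; the grasp point (between the pads) lies 19 mm behind it; z points along the fingers, y is the line along which they close (so a half turn about z gives the same grasp; the last joint's range is limited). The gripper opens to 93 mm and grips with 3 to 60 N. Pads are 15 mm wide; open, the fingers measure 128 mm over their backs; the gripper's body (75 mm by 188 mm) begins 65 mm behind the grasp point.
Start: joints at [-1.428, 0.351, 1.652, -0, 1.139, -0.085], TCP at [124.23, -535.772, 218.633] pointing down, gripper open.
Joint ranges: [-2.75, 2.75], [-0.79, 2.1], [0.01, 2.65], [-1.57, 4.71], [0.07, 3.14], [-2.87, 2.87]. Speed limits (rad/s): [2.22, 2.22, 2.79, 3.14, 3.14, 3.14].

## Interface

Orientations are given as a unit quaternion [w, x, y, z].
In Python, from cell import env gives the robot as it stands.
- The arm moves only by the tool play_rows, never from a script. Its argument "plan" is text: rows parted by semicolons, each of 6 numbers parted by spaces: the shift along the tool's x, y, z scaled (see below), then the turn, a rotation vector about the tool's x, y, z scaled (see below). In form: tx ty tz wx wy wz; .... A call has exactly 10 rows; each row is the pose to reach, as a shift and turn from the pose commanded when the call began, along the tool's axes at that moment, turning the shorter way round; what a row does not reach only later rows make up. The controller multiplies each number of a shift by 100 mm and each number of a turn by 180 degrees. A row lasts 1/8 s, in which the tool goes at most 62.5 mm and 10.7 degrees, less where a joint would pass 70% of its speed; a pose out of reach is approached as far as the arm can. A call with a number of a shift or a turn outside -1 to 1 is refused whole. A call with a gripper value outside its range is refused whole. "grip" is the opening, from -1 (shut) to 1 (fully open), set as the call begins (left out, the last holds). The fingers move at their own pace and stop on an object; "newtons" is the grip in N (left out, the last holds). Time passes only in rows, so rows that repeat a pose let the fingers close, or fill a call up. It gives the time, the measured TCP pose, the force, the opening and the grip force at its end, in the units of the state.
- env.read_state(): the state, without advancing time (a new reading comes with each control period).
- env.camera(name): name is "scene" or "side" or "wrist"; returns a dict with "img" (400x640x3 uint8, red, green, blue), "fx", "fy", "cx", "cy" (pixels), "R" (3x3) and "t" (3): a world point X has camera coordinates R X + t. Camera axes: x right, y down, z forward; pixel columns grow to the right and rows downward; lengths in mm; the calibration is good to about 2 mm. A picture is of the moment at which its call begins. There is no depth.
- env.sign_off(): hands the job in; it is judged then, once.
The state is a dict: "t": time; "q": joint angles; "dq": joint speeds; "effort": joint torques, N m; "ee_pos": TCP position; "tool_rot": TCP orientation; "force": force on the tool from outside, world axes, zero at the start; "wrist_torque": the same for the moment, N m; "finger_gap": finger opening in mm; "grasp_force": force on a finger pad.
Only numpy, scipy, OpenCV 4.12 (cv2) and the standard library are available. Lean on these libraries where they do the work, as an engineer would, in place of code of your own. Each camera call takes 0.05 s, during which the arm holds its last target. There are 200 camera calls.

## Task

Slide the metal tray in close to the cradle, under the side to which the mill jar tips, so that it will catch what falls; then swing the crank to tip the jar and empty all five grinding balls into the tray. Swing the jar back fully upright and let go; the tray must stay flat on the table.

Things in the scene. Friction and masses are not known exactly. Their poses are not given: they have to be found in the camera images.
- cradle: Fixed dark steel cradle that carries the jar: 12 mm base plate from -95 to 95 mm in x, -90 to 25 mm in y; two cheeks 180 mm high, outer faces at x = +-72 mm. Origin on the table under the jar, z up. Pivot axis along its x, 155 mm above the table. Crank on its -x side (robot's side); the jar tips to its +y side (robot's left), over the base's edge at y = 25 mm.
- mill_jar (a joint): Tilt of the white porcelain jar, rad: 0 upright (at a stop), 1.57 lying, mouth to the cradle's +y, 2.2 end stop, mouth downward. Friction holds it where it is left. Round pot, smooth inside, open at the top, 100 mm outside, 90 mm inside diameter, 120 mm tall; its underside is 45 mm below and its mouth 75 mm above the pivot, so the rim swings on a 90 mm radius.
- crank_handle (a point): Middle of the crank's wooden grip, a 16 mm round bar parallel to the cradle's x, spanning x = -93 to -163 mm (this point: -128); crank arm at x = -83. It turns with the jar on a 120 mm radius about the pivot: jar upright, it leans 1.1 rad from vertical to the cradle's -y (robot's right); at 2.2 rad, 1.1 rad to the +y side.
- jar_mouth (a point): Centre of the jar's open mouth, at the rim. Its z axis points out of the mouth.
- tray: Loose open sheet-metal tray, 180 (x) by 170 (y) mm outside, walls 45 mm high and 4 mm thick, 0.5 kg. Origin at the centre of its underside, z up.
- ball_1: One of five white ceramic grinding balls, 30 mm diameter, 45 g, all alike; they start inside the jar. Origin at its centre.
- ball_2: One of five white ceramic grinding balls, 30 mm diameter, 45 g, all alike; they start inside the jar. Origin at its centre.
- ball_3: One of five white ceramic grinding balls, 30 mm diameter, 45 g, all alike; they start inside the jar. Origin at its centre.
- ball_4: One of five white ceramic grinding balls, 30 mm diameter, 45 g, all alike; they start inside the jar. Origin at its centre.
- ball_5: One of five white ceramic grinding balls, 30 mm diameter, 45 g, all alike; they start inside the jar. Origin at its centre.

How it is judged:
By the outcome, as a careful person would: the job done as asked, in the order asked, and still so for the second after the job is handed in, with the robot touching nothing.
It also fails if it takes over 64 s, if anything falls off the work surface, if the arm or the gripper's body presses on something with over 40 N, if the wrist force passes 120 N, or if a joint passes its speed limit or range.

## Working session

There is one attempt and no reset: what is moved stays moved. The work goes in short steps, Python scripts to look and compute and a tool call to move; the robot and the scene stay as the last step left them, time stands still between calls to the robot, and variables do not carry over. Pictures are saved under pics/ and viewed, at most 10 in all, crops included, and the job is handed in when it is done.

Besides the shell and the picture viewer there is one more tool, called by a JSON object that holds its "method" and its "body", one argument or row to a line. play_rows: Moves the arm, as the interface text tells. Shifts and turns lie within -1 to 1; 1 stands for 100 mm of shift or 180 degrees of turn. Its arguments: {"type":"object","properties":{"plan":{"type":"string"},"grip":{"type":"number"},"newtons":{"type":"number"}},"required":["plan"]}

```bash
mkdir -p pics; ls
python3 - <<'E'
from cell import env
import cv2,numpy as np
np.set_printoptions(suppress=True,precision=4)
for n in ("scene","side"):
    c=env.camera(n); cv2.imwrite(f"pics/{n}0.png",c["img"][...,::-1]); print(n,c["fx"],c["fy"],c["cx"],c["cy"],c["R"],c["t"])
s=env.read_state(); print(s["t"],s["ee_pos"],s["tool_rot"],s["finger_gap"])
E
```

```text
pics
scene 399.41833677315714 399.41833677315714 324.5964017646403 193.20657103799203 [[-0.8932 -0.4496 -0.0105]
 [-0.2871  0.5881 -0.7561]
 [ 0.3461 -0.6724 -0.6543]] [518.0015 296.7244 877.2683]
side 362.51412436794664 362.51412436794664 320.1809741961184 200.6692376576301 [[-0.9085 -0.4173 -0.0216]
 [-0.2651  0.6156 -0.7421]
 [ 0.323  -0.6685 -0.6699]] [518.3862 291.8635 732.8115]
0.1 [ 124.1973 -535.4997  218.159 ] [-0.0005  0.9935  0.1137 -0.    ] 92.9001271750434
```

View pics/scene0.png

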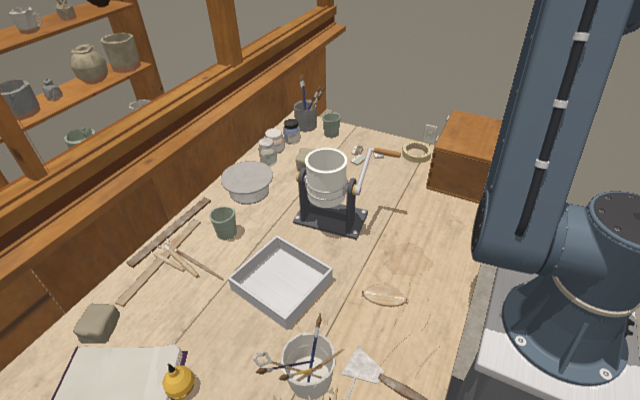

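View pics/side0.png

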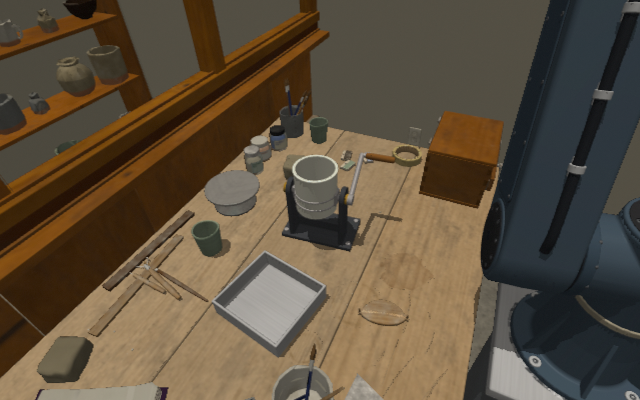

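Run:
```python
import cv2
a=cv2.imread("pics/scene0.png")[130:330,215:435]
cv2.imwrite("pics/c1.png",cv2.resize(a,None,fx=3,fy=3,interpolation=cv2.INTER_CUBIC))
a=cv2.imread("pics/side0.png")[145:345,205:425]
cv2.imwrite("pics/c2.png",cv2.resize(a,None,fx=3,fy=3,interpolation=cv2.INTER_CUBIC))
```

```text
(no output)
```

View pics/c1.png

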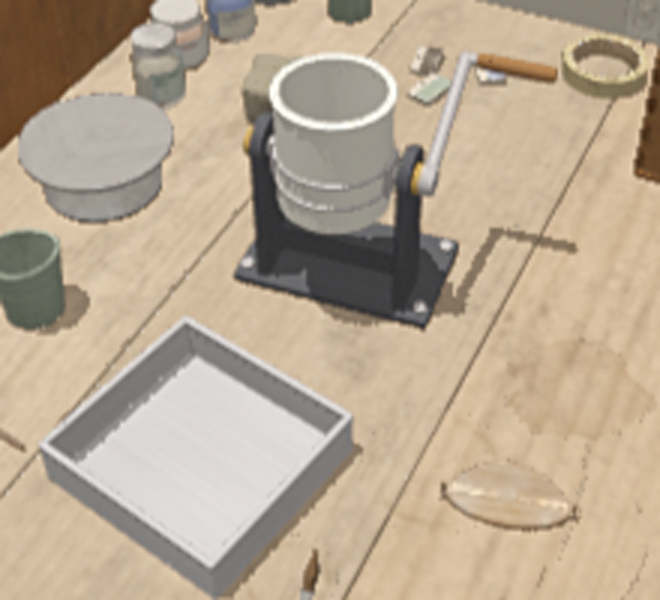

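View pics/c2.png

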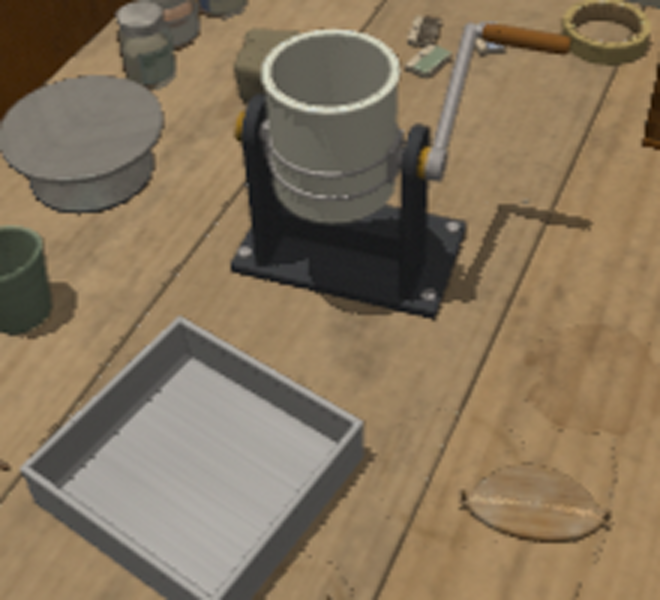

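```bash
cat > h.py <<'E'
from cell import env
import numpy as np, cv2
from scipy.optimize import least_squares
np.set_printoptions(suppress=True,precision=3)
def proj(c,X):
    p=np.atleast_2d(X)@c["R"].T+c["t"]; return np.c_[c["fx"]*p[:,0]/p[:,2]+c["cx"],c["fy"]*p[:,1]/p[:,2]+c["cy"]]
def W(p,L):
    L=np.atleast_2d(np.array(L,float)); c,s=np.cos(p[2]),np.sin(p[2])
    return np.c_[p[0]+c*L[:,0]-s*L[:,1],p[1]+s*L[:,0]+c*L[:,1],L[:,2]]
def fit(obs,p0):
    r=least_squares(lambda p:np.concatenate([(proj(c,W(p,L))-np.array(uv)).ravel() for c,L,uv in obs]),p0,x_scale=[10,10,.1])
    return r.x,r.fun.reshape(-1,2)
TR=[[90,85,45],[90,-85,45],[-90,-85,45],[-90,85,45]]
E
python3 - <<'E'
from h import *
s,d=env.camera("scene"),env.camera("side")
a=lambda l:np.array(l)/3+np.array([215,130])-.33
b=lambda l:np.array(l)/3+np.array([205,145])-.33
L=[[95,25,12],[-95,25,12],[-95,-90,12],[0,0,230],[-163,-107,209.4],[-93,-107,209.4]]
p,r=fit([(s,L,a([(235,272),(425,318),(458,240),(333,93),(555,73),(478,60)])),(d,L,b([(233,266),(435,308),(466,223),(331,70),(568,45),(484,34)]))],[500,-150,0]); print("cradle",p,'\n',r)
best=None
for k in np.arange(-1.2,1.3,.4):
  # image right = robot side
  q,r=fit([(s,TR,a([(187,320),(352,415),(213,578),(43,447)][0:1]+[(352,415),(213,578),(43,447)])),(d,[TR[i] for i in(0,1,3)],b([(180,320),(362,423),(27,467)]))],[450,100,k+0.]);print(q,abs(r).max())
c,sn=np.cos(q[2]),np.sin(q[2])
print(r)
E
```

```text
cradle [602.864 -56.575   0.124] 
 [[-1.491  0.117]
 [ 0.238  1.023]
 [ 0.312 -0.665]
 [-0.02  -1.749]
 [ 0.157  0.193]
 [-0.851 -0.497]
 [-1.357 -0.022]
 [ 0.966  1.609]
 [ 0.756 -0.858]
 [ 0.406 -0.168]
 [ 0.815  0.343]
 [-0.141 -0.616]]
[608.957 171.799  -1.751] 4.913147179392979
[608.957 171.799  -1.751] 4.913147584896194
[608.957 171.799  -1.751] 4.913149789310012
[608.957 171.799  -1.751] 4.913147239154512
[608.957 171.799  -1.751] 4.9131491720705185
[608.957 171.799  -1.751] 4.913147897354577
[608.957 171.799  -1.751] 4.913150489720465
[[ 2.396 -1.321]
 [ 0.283 -2.077]
 [-3.353 -2.59 ]
 [-1.503  2.03 ]
 [ 3.537 -0.573]
 [ 1.04  -1.719]
 [-1.499  4.913]]
```

Run:
```python
from h import *
s,d=env.camera("scene"),env.camera("side")
a=lambda l:np.array(l)/3+np.array([215,130])-.33
b=lambda l:np.array(l)/3+np.array([205,145])-.33
for k in range(4):
  T=[TR[(i+k)%4] for i in range(4)]
  for y0 in (-2,-1,0,1,2):
    q,r=fit([(s,T,a([(187,320),(352,415),(213,578),(43,447)])),(d,[T[i] for i in(0,1,3)],b([(180,320),(362,423),(27,467)]))],[600,170,y0]);print(k,q,abs(r).max(),(r**2).sum()**.5)
```

```text
0 [608.957 171.799  -1.751] 4.913146193194734 8.91428104623383
0 [608.957 171.799  -1.751] 4.913147190974257 8.914281046233205
0 [608.957 171.799  -1.751] 4.913147213140121 8.914281046233242
0 [608.957 171.799  -1.751] 4.9131471246150795 8.914281046233155
0 [608.957 171.799   4.532] 4.91314680581047 8.914281046233294
1 [608.777 171.984  -0.181] 2.9041920383730826 4.770648150654068
1 [608.777 171.984  -0.181] 2.90419202666493 4.7706481506540594
1 [608.777 171.984  -0.181] 2.9041920892127564 4.770648150654068
1 [608.777 171.984  -0.181] 2.904192063443304 4.770648150654103
1 [608.777 171.984  -0.181] 2.9041921060488107 4.770648150654193
2 [608.957 171.799  -4.892] 4.913147591036761 8.914281046233448
2 [608.957 171.799   1.391] 4.9131469924117255 8.914281046233166
2 [608.957 171.799   1.391] 4.913144686420367 8.914281046238013
2 [608.957 171.799   1.391] 4.913144799262227 8.91428104623748
2 [608.957 171.799   1.391] 4.9131472859946825 8.914281046233198
3 [608.777 171.984  -3.323] 2.9041921382110445 4.770648150654228
3 [608.777 171.984  -3.323] 2.9041923575630904 4.77064815065492
3 [608.777 171.984   2.96 ] 2.9041920284478806 4.770648150654039
3 [608.777 171.984   2.96 ] 2.904191990724769 4.770648150654017
3 [608.777 171.984   2.96 ] 2.9041920389917095 4.770648150654046
```

```bash
cat >> h.py <<'E'
from scipy.spatial.transform import Rotation as Ro
def ray(c,uv,z):
    d=c["R"].T@np.array([(uv[0]-c["cx"])/c["fx"],(uv[1]-c["cy"])/c["fy"],1]); o=-c["R"].T@c["t"]
    return o+d*(z-o[2])/d[2]
def down(yaw): return Ro.from_euler("z",yaw)*Ro.from_euler("x",np.pi)
def rel(p0,R0,p1,R1):
    return np.r_[R0.inv().apply(np.array(p1)-p0)/100,(R0.inv()*R1).as_rotvec()/np.pi]
def cur():
    s=env.read_state(); w,x,y,z=s["tool_rot"]; return np.array(s["ee_pos"]),Ro.from_quat([x,y,z,w])
CR=[602.9,-56.6,.124]; TY=[608.8,172,-.181]
E
python3 - <<'E'
from h import *
s=env.camera("scene")
for uv,z in [((308,392),0),((308,350),90),((318,318),150),((224,238),0),((222,212),70),((225,280),0)]: print(uv,z,ray(s,uv,z))
p,R=cur(); g=W(TY,[0,83,0])[0]; print(g)
for P in ([300,-300,330],[450,0,330],[g[0],g[1],250],[g[0],g[1],100]): print(P,rel(p,R,P,down(-.181)))
E
```

```text
(308, 392) 0 [431.73  366.579   0.   ]
(308, 350) 90 [447.331 330.77   90.   ]
(318, 318) 150 [443.333 294.897 150.   ]
(224, 238) 0 [832.355 109.983  -0.   ]
(222, 212) 70 [844.369  83.154  70.   ]
(225, 280) 0 [743.087 222.247   0.   ]
[623.741 253.644   0.   ]
[300, -300, 330] [ 2.245 -1.899 -1.114 -0.     0.     0.13 ]
[450, 0, 330] [ 4.384 -4.483 -1.114 -0.     0.     0.13 ]
[np.float64(623.7411061775083), np.float64(253.64412621978647), 250] [ 6.649 -6.561 -0.313 -0.     0.     0.13 ]
[np.float64(623.7411061775083), np.float64(253.64412621978647), 100] [ 6.649 -6.561  1.187 -0.     0.     0.13 ]
```

{"method": "play_rows", "body": {
  "plan": "0 0 -0.5 0 0 0;0 0 -1 0 0 0;0.2 -0.2 -1 0 0 0;0.5 -0.5 -1 0 0 0;0.8 -0.8 -1 0 0 0;1 -1 -1 0 0 0;1 -1 -1 0 0 0;1 -1 -1 0 0 0;1 -1 -1 0 0 0;1 -1 -1 0 0 0",
  "grip": 1,
  "newtons": 30
}}

```text
t: 1.6
ee_pos: [198.7, -416.2, 318.4]
tool_rot: [-0.0, 0.994, 0.113, -0.0]
force: [0.9, -1.3, 0.4]
finger_gap: 93.0
grasp_force: 0.0
```

{"method": "play_rows", "body": {
  "plan": "0.3 -0.3 0 0 0 0;0.6 -0.6 0 0 0 0;1 -1 0 0 0 0;1 -1 0 0 0 0;1 -1 0 0 0 0;1 -1 0 0 0 0;1 -1 0 0 0 0;1 -1 0 0 0 0;1 -1 0 0 0 0;1 -1 0 0 0 0"
}}

```text
t: 2.85
ee_pos: [273.9, -295.8, 318.6]
tool_rot: [-0.0, 0.994, 0.114, 0.0]
force: [0.8, 0.5, -0.2]
finger_gap: 93.0
grasp_force: 0.0
```

{"method": "play_rows", "body": {
  "plan": "0.3 -0.3 0 0 0 0;0.6 -0.6 0 0 0 0;1 -1 0 0 0 0;1 -1 0 0 0 0;1 -1 0 0 0 0;1 -1 0 0 0 0;1 -1 0 0 0 0;1 -1 0 0 0 0;1 -1 0 0 0 0;1 -1 0 0 0 0"
}}

```text
t: 4.1
ee_pos: [348.7, -175.8, 318.6]
tool_rot: [-0.0, 0.994, 0.114, -0.0]
force: [0.6, -0.2, -0.1]
finger_gap: 93.0
grasp_force: 0.0
```

{"method": "play_rows", "body": {
  "plan": "0.3 -0.3 0 0 0 0;0.6 -0.6 0 0 0 0;1 -1 0 0 0 0;1 -1 0 0 0 0;1 -1 0 0 0 0;1 -1 0 0 0 0;1 -1 0 0 0 0;1 -1 0 0 0 0;1 -1 0 0 0 0;1 -1 0 0 0 0"
}}

```text
t: 5.35
ee_pos: [423.5, -55.8, 318.6]
tool_rot: [-0.0, 0.994, 0.114, -0.0]
force: [-0.3, -0.3, 0.7]
finger_gap: 92.8
grasp_force: 0.0
```

{"method": "play_rows", "body": {
  "plan": "0.3 -0.3 0 0 0 0;0.6 -0.6 0 0 0 0;1 -1 0 0 0 0;1 -1 0 0 0 0;1 -1 0 0 0 0;1 -1 0 0 0 0;1 -1 0 0 0 0;1 -1 0 0 0 0;1 -1 0 0 0 0;1 -1 0 0 0 0"
}}

```text
t: 6.6
ee_pos: [498.4, 64.2, 318.6]
tool_rot: [-0.0, 0.994, 0.114, 0.0]
force: [-0.7, 0.2, -0.1]
finger_gap: 92.8
grasp_force: 0.0
```

{"method": "play_rows", "body": {
  "plan": "0.3 -0.3 0 0 0 0.02;0.6 -0.6 0 0 0 0.04;1 -1 0 0 0 0.06;1 -1 0 0 0 0.1;1 -1 0 0 0 0.13;1 -1 0 0 0 0.13;1 -1 0 0 0 0.13;1 -1 0 0 0 0.13;1 -1 0 0 0 0.13;1 -1 0 0 0 0.13"
}}

```text
t: 7.85
ee_pos: [573.2, 184.2, 318.7]
tool_rot: [-0.0, 0.996, -0.09, 0.0]
force: [-0.1, -0.4, 0.2]
finger_gap: 93.0
grasp_force: 0.0
```

Run:
```python
from h import *
p,R=cur(); s=env.read_state(); g=W(TY,[0,83,0])[0]; print(s["t"],p,s["q"],s["force"])
for P in ([g[0],g[1],250],[g[0],g[1],100],[g[0],g[1],16]): print(P,rel(p,R,P,down(-.181)))
```

```text
7.85 [573.223 184.19  318.667] [ 0.234  0.37   1.376 -0.     1.395  1.985] [-0.116 -0.409  0.202]
[np.float64(623.7411061775083), np.float64(253.64412621978647), 250] [ 0.372 -0.774  0.687 -0.    -0.     0.   ]
[np.float64(623.7411061775083), np.float64(253.64412621978647), 100] [ 0.372 -0.774  2.187 -0.    -0.     0.   ]
[np.float64(623.7411061775083), np.float64(253.64412621978647), 16] [ 0.372 -0.774  3.027 -0.    -0.     0.   ]
```

{"method": "play_rows", "body": {
  "plan": "0.2 -0.3 0.2 0 0 0;0.37 -0.6 0.5 0 0 0;0.37 -0.77 1 0 0 0;0.37 -0.77 1 0 0 0;0.37 -0.77 1 0 0 0;0.37 -0.77 1 0 0 0;0.37 -0.77 1 0 0 0;0.37 -0.77 1 0 0 0;0.37 -0.77 1 0 0 0;0.37 -0.77 1 0 0 0"
}}

```text
t: 9.1
ee_pos: [623.5, 253.3, 218.7]
tool_rot: [-0.0, 0.996, -0.09, -0.0]
force: [-0.5, -0.4, 0.2]
finger_gap: 92.7
grasp_force: 0.0
```

{"method": "play_rows", "body": {
  "plan": "0 0 0.3 0 0 0;0 0 0.6 0 0 0;0 0 1 0 0 0;0 0 1 0 0 0;0 0 1 0 0 0;0 0 1 0 0 0;0 0 1 0 0 0;0 0 1 0 0 0;0 0 1 0 0 0;0 0 1 0 0 0"
}}

```text
t: 10.35
ee_pos: [623.5, 253.3, 118.7]
tool_rot: [-0.0, 0.996, -0.09, -0.0]
force: [-0.5, -0.2, 0.6]
finger_gap: 92.7
grasp_force: 0.0
```

Run:
```python
from h import *
c=env.camera("side"); 
im=c["img"][...,::-1].copy()[80:380,180:480]
cv2.imwrite("pics/pre.png",cv2.resize(im,None,fx=2,fy=2)); w=env.camera("wrist"); cv2.imwrite("pics/w.png",w["img"][...,::-1])
print(cur()[0], proj(w,W(TY,[[90,81,45],[-90,81,45],[0,83,45]])))
```

```text
[623.431 253.324 118.596] [[320.351  80.944]
 [319.889 305.964]
 [317.525 203.306]]
```

View pics/pre.png

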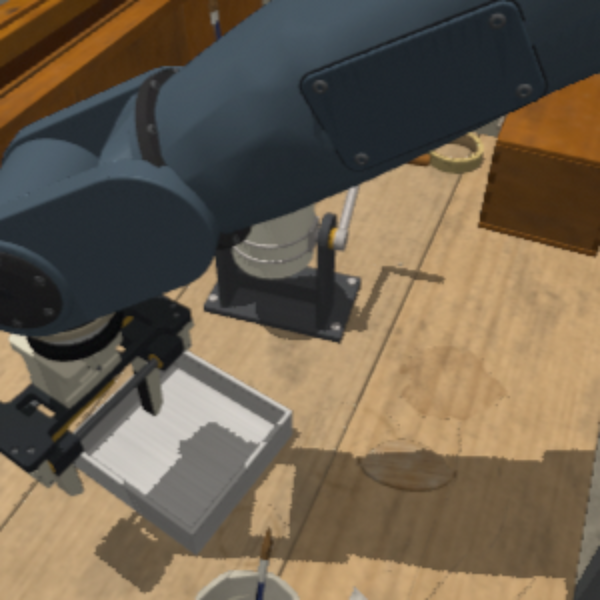

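{"method": "play_rows", "body": {
  "plan": "0 0 0.3 0 0 0;0 0 0.6 0 0 0;0 0 0.85 0 0 0;0 0 1 0 0 0;0 0 1 0 0 0;0 0 1 0 0 0;0 0 1 0 0 0;0 0 1 0 0 0;0 0 1 0 0 0;0 0 1 0 0 0"
}}

```text
t: 11.7
ee_pos: [623.5, 253.3, 18.7]
tool_rot: [-0.0, 0.996, -0.09, 0.0]
force: [0.3, -0.1, -0.1]
finger_gap: 93.0
grasp_force: 0.0
```

{"method": "play_rows", "body": {
  "plan": "0 0 0 0 0 0;0 0 0 0 0 0;0 0 0 0 0 0;0 0 0 0 0 0;0 0 0 0 0 0;0 0 0 0 0 0;0 0 0 0 0 0;0 0 0 0 0 0;0 0 0 0 0 0;0 0 0 0 0 0",
  "grip": -1,
  "newtons": 25
}}

```text
t: 12.95
ee_pos: [623.4, 253.2, 18.6]
tool_rot: [0.0, 0.996, -0.09, -0.0]
force: [-0.4, -1.4, 0.1]
finger_gap: 4.2
grasp_force: 25.0
```

Run:
```python
from h import *
s=env.read_state();p,R=cur(); print(s["t"],p,s["finger_gap"],s["grasp_force"],s["force"])
for gap in (15,4):
  g=W(CR,[0,25+gap+168,0])[0]; print(gap,g,rel(p,R,[g[0],g[1],p[2]],down(.124)))
c=env.camera("scene"); im=c["img"][...,::-1][180:330,200:350]
cv2.imwrite("pics/g.png",cv2.resize(im,None,fx=4,fy=4,interpolation=cv2.INTER_CUBIC))
```

```text
12.95 [623.405 253.176  18.625] 4.223849486018864 25.000038743019104 [-0.355 -1.429  0.062]
15 [577.174 149.803   0.   ] [-0.269  1.1    0.     0.     0.    -0.097]
4 [578.535 138.887   0.   ] [-0.236  1.205  0.     0.     0.    -0.097]
```

View pics/g.png

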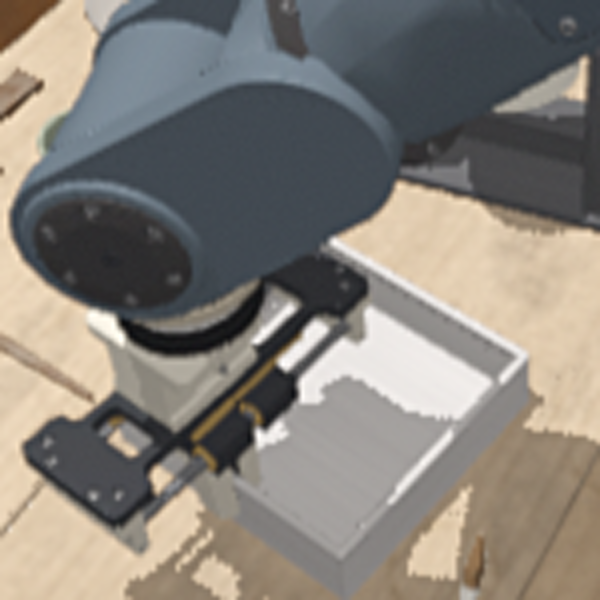

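{"method": "play_rows", "body": {
  "plan": "-0.03 0.1 0 0 0 -0.01;-0.06 0.25 0 0 0 -0.025;-0.09 0.4 0 0 0 -0.04;-0.13 0.55 0 0 0 -0.055;-0.17 0.7 0 0 0 -0.07;-0.21 0.8 0 0 0 -0.085;-0.25 0.9 0 0 0 -0.097;-0.27 1 0 0 0 -0.097;-0.27 1 0 0 0 -0.097;-0.27 1 0 0 0 -0.097"
}}

```text
t: 14.25
ee_pos: [579.0, 159.6, 18.6]
tool_rot: [0.0, 0.998, 0.062, -0.0]
force: [0.3, -2.3, -0.6]
finger_gap: 3.6
grasp_force: 25.0
```

Run:
```python
from h import *
s=env.read_state();p,R=cur(); print(s["t"],p,s["finger_gap"],s["grasp_force"],s["force"])
g=W(CR,[0,25+4+168,0])[0]; print(g,rel(p,R,[g[0],g[1],p[2]],down(.124)))
c=env.camera("side"); im=c["img"][...,::-1][160:310,240:390]
cv2.imwrite("pics/g2.png",cv2.resize(im,None,fx=4,fy=4,interpolation=cv2.INTER_CUBIC))
```

```text
14.25 [578.989 159.644  18.593] 3.6225550723950093 24.99981254339218 [ 0.292 -2.273 -0.556]
[578.535 138.887   0.   ] [-0.03   0.205  0.     0.     0.    -0.   ]
```

View pics/g2.png

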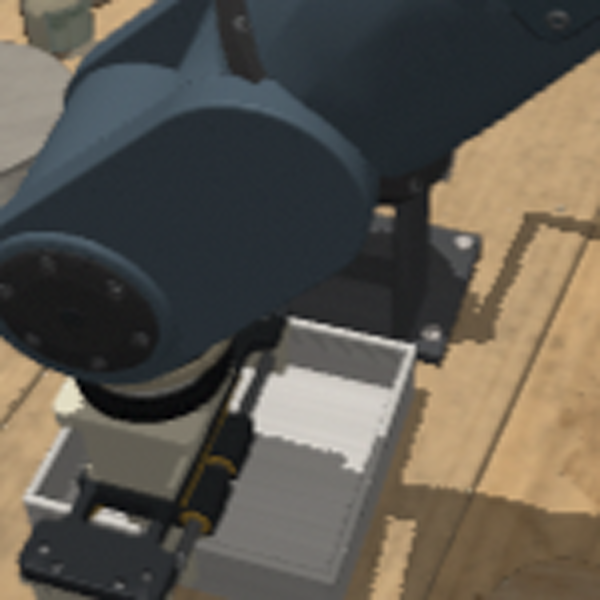

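{"method": "play_rows", "body": {
  "plan": "-0.01 0.05 0 0 0 0;-0.02 0.1 0 0 0 0;-0.03 0.15 0 0 0 0;-0.03 0.18 0 0 0 0;-0.03 0.2 0 0 0 0;-0.03 0.2 0 0 0 0;-0.03 0.2 0 0 0 0;-0.03 0.2 0 0 0 0;-0.03 0.2 0 0 0 0;-0.03 0.2 0 0 0 0"
}}

```text
t: 15.55
ee_pos: [578.4, 139.6, 18.6]
tool_rot: [0.0, 0.998, 0.062, 0.0]
force: [-0.4, -2.2, -1.9]
finger_gap: 3.7
grasp_force: 25.0
```

{"method": "play_rows", "body": {
  "plan": "0 0 0 0 0 0;0 0 0 0 0 0;0 0 0 0 0 0;0 0 0 0 0 0;0 0 -0.2 0 0 0;0 0 -0.5 0 0 0;0 0 -1 0 0 0;0 0 -1 0 0 0;0 0 -1 0 0 0;0 0 -1 0 0 0",
  "grip": 0
}}

```text
t: 16.8
ee_pos: [577.8, 139.5, 117.7]
tool_rot: [0.0, 0.998, 0.062, -0.001]
force: [0.2, -0.3, -0.3]
finger_gap: 46.8
grasp_force: 0.0
```

{"method": "play_rows", "body": {
  "plan": "0 0 -0.3 0 0 0;0 0 -0.6 0 0 0;0 0 -1 0 0 0;-0.2 0 -1 0 0 0;-0.5 0 -1 0 0 0;-1 0 -1 0 0 0;-1 0 -1 0 0 0;-1 0 -1 0 0 0;-1 0 -1 0 0 0;-1 0 -1 0 0 0"
}}

```text
t: 18.05
ee_pos: [479.7, 127.3, 218.3]
tool_rot: [0.0, 0.998, 0.062, -0.0]
force: [0.4, 0.3, -0.4]
finger_gap: 46.3
grasp_force: 0.0
```

{"method": "play_rows", "body": {
  "plan": "-0.3 0 -0.4 0 0 0;-0.6 0 -0.7 0 0 0;-1 0 -1 0 0 0;-1 0.3 -1 0 0 0;-1 0.6 -1 0 0 0;-1 1 -1 0 0 0;-1 1 -1 0 0 0;-1 1 -1 0 0 0;-1 1 -1 0 0 0;-1 1 -1 0 0 0"
}}

```text
t: 19.3
ee_pos: [392.3, 16.2, 318.6]
tool_rot: [-0.0, 0.998, 0.063, -0.0]
force: [-0.5, -0.3, -0.6]
finger_gap: 46.1
grasp_force: 0.0
```

Run:
```python
from h import *
s=env.read_state();p,R=cur(); print(s["t"],p,s["finger_gap"],s["force"])
h=W(CR,[-130,-107,0])[0]
for z in (330,209.4-19): print(rel(p,R,[h[0],h[1],z],down(.124)))
a=env.camera("scene")["img"][130:330,215:435][...,::-1]; b=env.camera("side")["img"][145:345,205:425][...,::-1]
cv2.imwrite("pics/ab.png",cv2.resize(np.hstack([a[:,:200],b[:,:200]]),None,fx=2,fy=2,interpolation=cv2.INTER_CUBIC))
```

```text
19.3 [392.336  16.185 318.633] 46.0855740362163 [-0.491 -0.289 -0.564]
[ 0.697  2.054 -0.114 -0.     0.     0.   ]
[ 0.697  2.054  1.282 -0.     0.     0.   ]
```

View pics/ab.png

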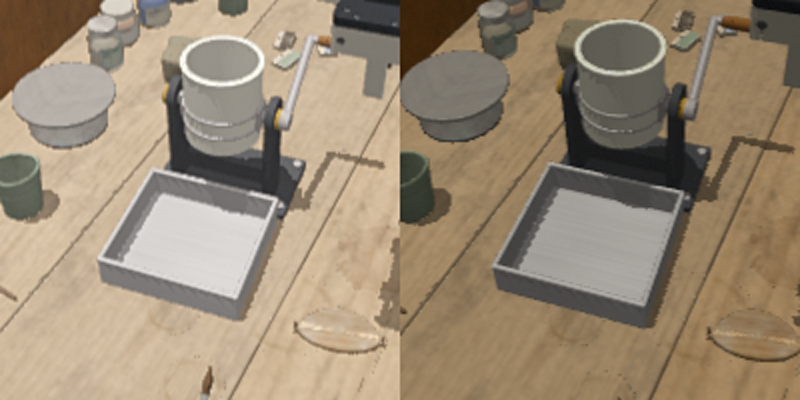

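Run:
```python
from h import *
s,d=env.camera("scene"),env.camera("side")
a=lambda l:np.array(l)/2+np.array([215,130])
b=lambda l:np.array(l)/2+np.array([5,145])
T=[[90,-85,45],[-90,-85,45],[-90,85,45],[90,85,45]]
q,r=fit([(s,T,a([(154,173),(277,198),(238,302),(101,262)])),(d,T,b([(549,167),(685,191),(645,310),(497,270)]))],[590,60,.1])
print(q,abs(r).max())
v=q[:2]-CR[:2];c,sn=np.cos(CR[2]),np.sin(CR[2]);print("in cradle",c*v[0]+sn*v[1],-sn*v[0]+c*v[1])
# arc in tool frame of down(CR yaw): tool y = -cradle y, tool z=-z
for t in np.arange(0,2.3,.1):
  f=t-1.1; print(round(t,2),np.round([-(np.sin(f)+np.sin(1.1))*1.2,-(np.cos(f)-np.cos(1.1))*1.2],3))
```

```text
[587.637  61.249   0.137] 1.8839171333452782
in cradle -0.5698454755760949 118.83196968075123
0.0 [-0. -0.]
0.1 [-0.06  -0.104]
0.2 [-0.129 -0.202]
0.3 [-0.209 -0.292]
0.4 [-0.296 -0.373]
0.5 [-0.392 -0.446]
0.6 [-0.494 -0.509]
0.7 [-0.602 -0.561]
0.8 [-0.715 -0.602]
0.9 [-0.831 -0.632]
1.0 [-0.95 -0.65]
1.1 [-1.069 -0.656]
1.2 [-1.189 -0.65 ]
1.3 [-1.308 -0.632]
1.4 [-1.424 -0.602]
1.5 [-1.537 -0.561]
1.6 [-1.645 -0.509]
1.7 [-1.747 -0.446]
1.8 [-1.843 -0.373]
1.9 [-1.93  -0.292]
2.0 [-2.009 -0.202]
2.1 [-2.079 -0.104]
2.2 [-2.139 -0.   ]
```

{"method": "play_rows", "body": {
  "plan": "0 0.3 0 0 0 0;0 0.6 0 0 0 0;0 1 0 0 0 0;0 1 0 0 0 0;0 1 0 0 0 0;0 1 0 0 0 0;0 1 0 0 0 0;0 1 0 0 0 0;0 1 0 0 0 0;0 1 0 0 0 0",
  "grip": 1
}}

```text
t: 20.75
ee_pos: [404.7, -83.6, 318.6]
tool_rot: [-0.0, 0.998, 0.062, -0.0]
force: [0.6, 0.6, -1.3]
finger_gap: 93.0
grasp_force: 0.0
```

{"method": "play_rows", "body": {
  "plan": "0 0.5 0 0 0 0;0.2 0.8 0 0 0 0;0.5 1.0 0 0 0 0;0.7 1.0 0 0 0 0;0.7 1.0 0 0 0 0;0.7 1.0 0.1 0 0 0;0.7 1.0 0.3 0 0 0;0.7 1.0 0.3 0 0 0;0.7 1.0 0.3 0 0 0;0.7 1.0 0.3 0 0 0"
}}

```text
t: 22.0
ee_pos: [486.7, -174.3, 289.3]
tool_rot: [0.0, 0.998, 0.062, 0.0]
force: [-0.1, -0.8, -0.9]
finger_gap: 92.8
grasp_force: 0.0
```

Run:
```python
from h import *
s=env.read_state();p,R=cur(); print(s["t"],p,s["q"],s["force"])
h=W(CR,[-130,-107,0])[0]; print(rel(p,R,[h[0],h[1],209.4-19],down(.124)))
im=[env.camera(n)["img"][y:y+150,x:x+150][...,::-1] for n,x,y in(("scene",310,90),("side",300,100))]
cv2.imwrite("pics/h.png",cv2.resize(np.hstack(im),None,fx=2.6,fy=2.6,interpolation=cv2.INTER_CUBIC))
```

```text
22.0 [ 486.669 -174.296  289.347] [-0.434  0.223  1.645 -0.     1.273  1.013] [-0.073 -0.824 -0.933]
[-0.002  0.045  0.989  0.    -0.     0.   ]
```

View pics/h.png

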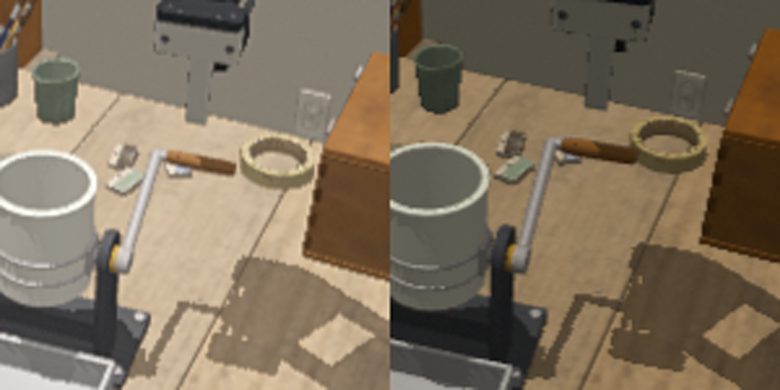

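{"method": "play_rows", "body": {
  "plan": "0 0.04 0.2 0 0 0;0 0.04 0.4 0 0 0;0 0.04 0.6 0 0 0;0 0.04 0.8 0 0 0;0 0.04 0.98 0 0 0;0 0.04 0.98 0 0 0;0 0.04 0.98 0 0 0;0 0.04 0.98 0 0 0;0 0.04 0.98 0 0 0;0 0.04 0.98 0 0 0"
}}

```text
t: 23.35
ee_pos: [487.2, -178.2, 190.9]
tool_rot: [0.0, 0.998, 0.062, 0.0]
force: [0.7, -0.1, 0.1]
finger_gap: 92.8
grasp_force: 0.0
```

{"method": "play_rows", "body": {
  "plan": "0 0 0 0 0 0;0 0 0 0 0 0;0 0 0 0 0 0;0 0 0 0 0 0;0 0 0 0 0 0;0 0 0 0 0 0;0 0 0 0 0 0;0 0 0 0 0 0;0 0 0 0 0 0;0 0 0 0 0 0",
  "grip": -1,
  "newtons": 35
}}

```text
t: 24.6
ee_pos: [487.1, -178.3, 190.7]
tool_rot: [0.0, 0.998, 0.062, 0.0]
force: [1.0, -2.1, -0.1]
finger_gap: 14.6
grasp_force: 35.0
```

{"method": "play_rows", "body": {
  "plan": "0 -0.06 -0.10 0 0 0;0 -0.13 -0.20 0 0 0;0 -0.21 -0.29 0 0 0;0 -0.30 -0.37 0 0 0;0 -0.39 -0.45 0 0 0;0 -0.49 -0.51 0 0 0;0 -0.60 -0.56 0 0 0;0 -0.71 -0.60 0 0 0;0 -0.83 -0.63 0 0 0;0 -0.83 -0.63 0 0 0"
}}

```text
t: 25.85
ee_pos: [478.1, -96.1, 255.5]
tool_rot: [0.001, 0.998, 0.062, 0.002]
force: [1.9, -3.3, 9.7]
finger_gap: 15.1
grasp_force: 35.0
```

{"method": "play_rows", "body": {
  "plan": "0 -0.12 -0.02 0 0 0;0 -0.24 -0.025 0 0 0;0 -0.36 -0.02 0 0 0;0 -0.42 -0.01 0 0 0;0 -0.48 0 0 0 0;0 -0.535 0.015 0 0 0;0 -0.59 0.03 0 0 0;0 -0.65 0.05 0 0 0;0 -0.71 0.07 0 0 0;0 -0.71 0.07 0 0 0"
}}

```text
t: 27.1
ee_pos: [469.6, -25.3, 247.7]
tool_rot: [0.0, 0.998, 0.062, 0.002]
force: [6.2, -0.4, 1.5]
finger_gap: 15.0
grasp_force: 35.0
```

{"method": "play_rows", "body": {
  "plan": "0 -0.055 0.025 0 0 0;0 -0.11 0.05 0 0 0;0 -0.16 0.08 0 0 0;0 -0.21 0.115 0 0 0;0 -0.26 0.15 0 0 0;0 -0.305 0.19 0 0 0;0 -0.35 0.23 0 0 0;0 -0.39 0.27 0 0 0;0 -0.39 0.27 0 0 0;0 -0.39 0.27 0 0 0"
}}

```text
t: 28.35
ee_pos: [464.8, 13.3, 220.5]
tool_rot: [0.0, 0.998, 0.062, 0.002]
force: [7.5, -0.3, -0.5]
finger_gap: 15.0
grasp_force: 35.0
```

{"method": "play_rows", "body": {
  "plan": "0 -0.04 0.045 0 0 0;0 -0.08 0.09 0 0 0;0 -0.115 0.14 0 0 0;0 -0.15 0.19 0 0 0;0 -0.18 0.24 0 0 0;0 -0.18 0.24 0 0 0;0 -0.18 0.24 0 0 0;0 -0.18 0.24 0 0 0;0 -0.18 0.24 0 0 0;0 -0.18 0.24 0 0 0"
}}

```text
t: 29.6
ee_pos: [462.5, 31.0, 196.4]
tool_rot: [0.0, 0.998, 0.062, 0.002]
force: [7.4, -1.4, -0.1]
finger_gap: 15.0
grasp_force: 35.0
```

Run:
```python
from h import *
s=env.read_state(); print(s["t"],s["ee_pos"],s["force"])
im=[env.camera(n)["img"][y:y+200,x:x+150][...,::-1] for n,x,y in(("scene",250,120),("side",235,135))]
cv2.imwrite("pics/b.png",cv2.resize(np.hstack(im),None,fx=2.6,fy=2.6,interpolation=cv2.INTER_CUBIC))
```

```text
29.6 [462.548  31.016 196.4  ] [ 7.383 -1.366 -0.123]
```

View pics/b.png

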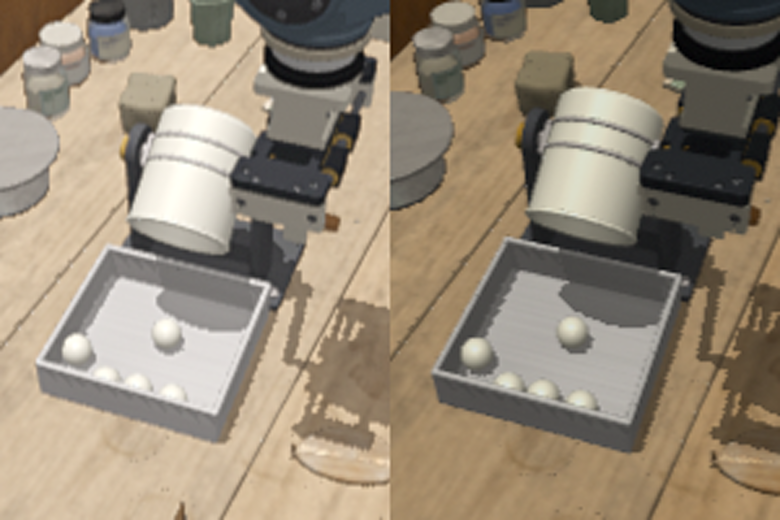

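{"method": "play_rows", "body": {
  "plan": "0 0.10 -0.15 0 0 0;0 0.18 -0.24 0 0 0;0 0.27 -0.32 0 0 0;0 0.36 -0.40 0 0 0;0 0.465 -0.46 0 0 0;0 0.57 -0.51 0 0 0;0 0.685 -0.55 0 0 0;0 0.80 -0.58 0 0 0;0 0.92 -0.60 0 0 0;0 0.98 -0.605 0 0 0"
}}

```text
t: 30.95
ee_pos: [472.9, -65.8, 256.5]
tool_rot: [-0.001, 0.998, 0.062, -0.0]
force: [-0.6, 3.5, 0.5]
finger_gap: 14.8
grasp_force: 35.0
```

{"method": "play_rows", "body": {
  "plan": "0 0.12 0 0 0 0;0 0.24 0.015 0 0 0;0 0.36 0.04 0 0 0;0 0.47 0.075 0 0 0;0 0.58 0.12 0 0 0;0 0.69 0.18 0 0 0;0 0.79 0.245 0 0 0;0 0.88 0.32 0 0 0;0 0.92 0.365 0 0 0;0 0.92 0.365 0 0 0"
}}

```text
t: 32.2
ee_pos: [483.6, -157.4, 219.0]
tool_rot: [-0.0, 0.998, 0.062, -0.001]
force: [-5.8, -0.2, -0.4]
finger_gap: 15.0
grasp_force: 35.0
```

{"method": "play_rows", "body": {
  "plan": "0 0.04 0.045 0 0 0;0 0.08 0.09 0 0 0;0 0.115 0.14 0 0 0;0 0.15 0.19 0 0 0;0 0.18 0.24 0 0 0;0 0.21 0.28 0 0 0;0 0.21 0.29 0 0 0;0 0.21 0.29 0 0 0;0 0.21 0.29 0 0 0;0 0.21 0.29 0 0 0"
}}

```text
t: 33.45
ee_pos: [486.1, -177.6, 190.2]
tool_rot: [-0.001, 0.998, 0.062, -0.001]
force: [-6.5, 0.7, 0.3]
finger_gap: 15.4
grasp_force: 35.0
```

{"method": "play_rows", "body": {
  "plan": "0 0.005 0.01 0 0 0;0 0.01 0.02 0 0 0;0 0.015 0.03 0 0 0;0 0.02 0.04 0 0 0;0 0.02 0.04 0 0 0;0 0.02 0.04 0 0 0;0 0.02 0.04 0 0 0;0 0.02 0.04 0 0 0;0 0.02 0.04 0 0 0;0 0.02 0.04 0 0 0"
}}

```text
t: 34.7
ee_pos: [486.3, -178.5, 188.2]
tool_rot: [-0.001, 0.998, 0.062, -0.001]
force: [-14.5, 12.3, 24.0]
finger_gap: 14.6
grasp_force: 35.0
```

{"method": "play_rows", "body": {
  "plan": "0 0 0 0 0 0;0 0 0 0 0 0;0 0 0 0 0 0;0 0 0 0 0 0;0 0 0 0 0 0;0 0 0 0 0 0;0 0 -0.2 0 0 0;0 0 -0.5 0 0 0;0 0 -0.9 0 0 0;0 0 -0.9 0 0 0",
  "grip": 1
}}

```text
t: 35.95
ee_pos: [488.4, -180.7, 279.3]
tool_rot: [0.001, 0.998, 0.062, 0.002]
force: [-0.4, -0.1, -0.4]
finger_gap: 93.0
grasp_force: 0.0
```

{"method": "play_rows", "body": {
  "plan": "0 0 -0.3 0 0 0;-0.3 0 -0.5 0 0 0;-0.6 0.3 -0.6 0 0 0;-1 0.6 -0.6 0 0 0;-1 0.6 -0.6 0 0 0;-1 0.6 -0.6 0 0 0;-1 0.6 -0.6 0 0 0;-1 0.6 -0.6 0 0 0;-1 0.6 -0.6 0 0 0;-1 0.6 -0.6 0 0 0"
}}

```text
t: 37.2
ee_pos: [395.7, -251.9, 336.6]
tool_rot: [-0.0, 0.998, 0.062, 0.0]
force: [0.0, 0.2, 0.2]
finger_gap: 92.6
grasp_force: 0.0
```

Run:
```python
from h import *
o=cv2.imread("pics/side0.png"); n=env.camera("side")["img"][...,::-1]
o2=cv2.imread("pics/scene0.png"); n2=env.camera("scene")["img"][...,::-1]
# jar+crank region vs. initial picture
for a,b,(x0,x1,y0,y1) in ((o,n,(285,350,150,215)),(o2,n2,(300,370,145,205)),(o,n,(345,375,150,210))):
  d=cv2.absdiff(a,np.ascontiguousarray(b))[y0:y1,x0:x1].max(2); A=a[y0:y1,x0:x1].astype(np.float32).mean(2);B=np.ascontiguousarray(b)[y0:y1,x0:x1].astype(np.float32).mean(2)
  print(d.mean(),(d>40).mean(),cv2.phaseCorrelate(A,B))
print(env.read_state()["t"],env.read_state()["force"])
```

```text
3.8636686390532544 0.0 ((0.008287862949487135, 0.007523765258362403), 0.9998466422160467)
1.2019047619047618 0.0 ((0.0069687893405827595, -0.014221431416530095), 1.0007790137772208)
4.736666666666666 0.0 ((0.030187261741524196, 0.005180126358400372), 0.9910790191094081)
37.3 [-0.12  -0.324 -0.116]
```

```bash
python3 -c "
from cell import env
print(env.sign_off())"
```

```text
the job is handed in; nothing more can be done
None
```

The job is handed in: the tray sits flat about 4–9 mm from the cradle's base edge, all five balls are in it, and the jar is back upright at its stop (matching the starting pictures) with the gripper clear, at 37 s on the clock.

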